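# Push a spent culture dish through the flap of the discard box

### The job

The spent culture dish (red medium) on the feed shelf of the white discard box is contaminated, so it must not be picked up: with the fingertips only, slide it flat along the shelf and on under the blue flap, gently, until it goes over the sill and down the chute into the box. Then draw the fingers back out so that the flap swings fully shut, and leave the other things on the bench undisturbed.

Things in the scene. Friction and masses are not known exactly. Their poses are not given: they have to be found in the camera images.
- dish: the spent culture dish: a flat closed round dish, clear with red medium, 62 mm across and 15 mm high, 30 g, loose. Origin at the centre of its underside, z up. It slides easily on the shelf (polished steel, friction about 0.25: a push of 0.1 N moves it).
- discard_box: white discard box with steel feed shelf, fixed; place and yaw vary. Origin on the bench under the middle of its front panel (5 mm thick, outer face x = -0.005); x points inward through the opening, y left, z up. Level shelf, top at z = 0.096, from x = -0.205 (no lip at this front edge) to the panel, y = -0.125 to 0.125 with 10 mm high lips at both sides. Roof at z = 0.156, back at x = 0.185.
- mouth (a point): on the shelf's top face (x = 0, y = 0, z = 0.096 of the box): middle of the opening's lower edge. Opening 100 mm wide, 48 mm high; lintel above it 12 mm high, so fingers can lean in below while the gripper stays over the roof. Round guide bars, top 8 mm above the shelf, converge from x = -0.072, y = +-0.113 to x = -0.010, y = +-0.056 of the box and lead to the opening.
- sill (a point): middle of the sill edge, level with the shelf, 28 mm inside the mouth: the shelf ends here and a smooth steel chute falls at about 44 degrees. The dish slides down by itself once its centre is some 8 mm past the sill, so the fingertips that push it must follow 5 to 12 mm past the front panel, under the lifted flap; with the tool leaning 25 to 40 degrees they clear the lintel.
- well (a point): middle of the well's floor at the chute's foot, 120 mm inside the front panel, 70 mm below the shelf. Two older dishes at the sides of the well are part of the box.
- flap (a joint): blue top-hung flap just behind the front panel: 96 mm wide, 42 mm from hinge to lower edge, about 15 g (light plastic); level hinge 46 mm above the shelf, 4 mm inside the mouth; lower edge 4 mm above the shelf. 0 = hanging shut; grows as it is pushed inward (to 1.45 rad); it cannot swing outward. No spring: falls shut by its weight within half a second. The advancing dish pushes it open with under 1 N.
- bottle: clear reagent bottle with blue cap, 56 mm across, 97 mm high, standing on the bench beside the shelf; leave alone. Origin at the centre of its underside.
- clean_dish: empty large glass dish with lid, 128 mm across, 26 mm high, on the bench beside the shelf; leave alone. Origin at the centre of its underside.
- timer: white digital timer lying on its back, 58 x 62 x 17 mm, on the bench beside the box; leave alone. Origin at the centre of its underside.
Mind the look-alikes: they are no part of the job. There is more than one size of the dish; the one meant has the size given above.

How it is judged:
By the outcome, as a careful person would: the job done as asked, in the order asked, and still so for the second after the job is handed in, with the robot touching nothing.
It also fails if it takes over 51 s, if anything falls off the work surface, if the arm or the gripper's body presses on something with over 40 N, if the wrist force passes 120 N, or if a joint passes its speed limit or range.

### The arm

A 6-joint arm with a two-finger parallel gripper is mounted at the origin on a cart in front of the work surface, level with it; the furniture and walls round the work are solid. World frame = base frame: x ahead of the robot, y to its left, z up, the work surface at z = 0. Lengths are in mm, angles in rad, forces in N, time in s.
With the tool pointing down it reaches from about 400 to 925 mm from the base axis. Payload 12.5 kg.
Tool frame: the origin (TCP) lies at the very end of the fingers, on their centre line; the grasp point (between the pads) lies 19 mm behind it (env.grip_point_offset is the distance from the TCP to the grasp point, in mm); z points along the fingers, y is the direction in which the jaws open and shut (so a half turn about z gives the same grasp; the last joint's range is limited). The gripper opens to 95 mm and grips with 3 to 60 N. Pads are 20 mm wide; open, the fingers measure 119 mm over their backs; the gripper's body (75 mm by 180 mm) begins 59 mm behind the grasp point.
Start: joints at [-1.405, 0.491, 1.559, -0, 1.092, -0.106], TCP at [167.814, -602.068, 214.661] pointing down, gripper open.
Joint ranges: [-3.1, 3.1], [-0.84, 2.19], [0.05, 2.79], [-1.13, 4.28], [0.06, 2.93], [-2.69, 2.69]. Speed limits (rad/s): [2.22, 2.22, 2.79, 3.14, 3.14, 3.14].

### API

Orientations are given as [roll, pitch, yaw] about the fixed x, y, z axes, in that order (R = Rz(yaw) Ry(pitch) Rx(roll)).
In Python, from cell import env gives the robot as it stands.
- The arm moves only by the tool drive_tool, never from a script. Its argument "commands" is a list of rows, each an object of numbers: "dx", "dy", "dz": the shift along the world's x, y, z in mm; "yaw": the turn about the world's z in degrees. In form: [{"dx": .., "dy": .., "dz": .., "yaw": ..}, ...]. A call has 1 to 5 rows; each row shifts and turns the commanded pose from where the row before left it; what a row does not reach is not made up. A row lasts 1/12 s, in which the tool goes at most 41.7 mm and 7.16 degrees, less where a joint would pass 70% of its speed; a pose out of reach is approached as far as the arm can. A call with a gripper value outside its range is refused whole. "grip" is the opening, from 0 (shut) to 1 (fully open), set as the call begins (left out, the last holds). The fingers move at their own pace and stop on an object; the grip force is fixed at half the most. Time passes only in rows, so rows that do not move let the fingers close. It gives the time, the measured TCP pose, the force and the opening at its end, in the units of the state.
- env.state(): the state, without advancing time (a new reading comes with each control period).
- env.read_camera(name): name is "scene" or "side" or "wrist"; returns the picture (400x640x3 uint8, red, green, blue); there is no depth.
- env.calibration(name): a dict with "intrinsics" (3x3 intrinsics, pixels), "rvec" (rotation vector, rad) and "tvec" (3), from world to camera coordinates, as OpenCV has them. Camera axes: x right, y down, z forward; pixel columns grow to the right and rows downward; lengths in mm; the calibration is good to about 2 mm. A picture is of the moment at which its call begins: read the wrist's pose just before it. calibration takes no time and is no camera call; for the wrist camera it gives the pose at the moment of the call.
- env.job_done(): hands the job in, once; it reports no verdict.
Trained networks look in the newest picture that a camera, given by its name, has taken for a name from the list of things; names that differ only in an ending like _2 or _b are one class to them, and where a whole thing is asked for, a point or a joint stands for the part that bears it (a point fixed in the world has none). Each returns a list of dicts, best first, with "conf" (0 to 1); they miss things now and then, are a little off and sometimes report something else, mostly with a low value. They report only what shows in the picture. A call takes as long as a camera call. They do not tell look-alikes from the thing itself.
- env.trace(query, camera): "pixels" (400x640 bool, what is visible of it) and "pixel" ([column, row] in pixels, amid what is visible of it).
- env.place_of(query, camera): "pixel" ([column, row] in pixels: a listed point, or the origin of a listed thing).
The state is a dict: "t": time; "joints": joint angles; "qvel": joint speeds; "tau": joint torques, N m; "eef_pos": TCP position; "tcp_rot": TCP orientation; "ft_force": force on the tool from outside, world axes, zero at the start; "moment": the same for the moment, N m; "opening": opening from 0.0 (shut) to 1.0 (fully open).
Only numpy, scipy, OpenCV 4.12 (cv2) and the standard library are available. Lean on these libraries where they do the work, as an engineer would, in place of code of your own. Each camera call takes 0.05 s, during which the arm holds its last target.

## Working session

There is one attempt and no reset: what is moved stays moved. The work goes in short steps, Python scripts to look and compute and a tool call to move; the robot and the scene stay as the last step left them, time stands still between calls to the robot, and variables do not carry over. Pictures are saved under pics/ and viewed, and the job is handed in when it is done.

Besides the shell and the picture viewer there is one more tool, called after "Emit:" as a command line: name --argument value ..., lists and objects as JSON in quotes. drive_tool: Moves the arm, as the interface text tells. Its arguments: {"type":"object","properties":{"commands":{"type":"array"},"grip":{"type":"number"}},"required":["commands"]}

```bash
ls; mkdir -p pics
python3 - <<'E'
from cell import env
import cv2
s=env.state();print({k:s[k] for k in('t','eef_pos','tcp_rot','opening')})
for n in('scene','side'):
    im=env.read_camera(n);cv2.imwrite(f'pics/{n}0.png',im[:,:,::-1])
    c=env.calibration(n);print(n,c)
    for q in('dish','discard_box','mouth','sill','flap','bottle','clean_dish','timer'):
        try:print(q,[(x['pixel'],round(x['conf'],2)) for x in env.place_of(q,n)])
        except Exception as e:print(q,e)
print(env.state()['t'])
E
```

```text
pics
{'t': 0.0, 'eef_pos': array([ 167.78376135, -601.79469553,  214.04631057]), 'tcp_rot': array([-3.14044124e+00, -1.17455333e-04,  2.71820033e-01]), 'opening': 1.000827095548824}
scene {'intrinsics': array([[456.94917857,   0.        , 324.11744293],
       [  0.        , 456.94917857, 201.29431125],
       [  0.        ,   0.        ,   1.        ]]), 'rvec': array([ 1.08092758, -2.20678654,  1.20369516]), 'tvec': array([363.26334847, 349.70377364, 907.81828811])}
dish [([376.1, 277.4], 0.96), ([338.0, 211.4], 0.72), ([251.2, 307.9], 0.71), ([356.8, 200.6], 0.58)]
discard_box [([338.1, 215.1], 0.59)]
mouth [([339.2, 187.4], 0.95)]
sill [([333.9, 178.9], 0.66)]
flap it knows: bottle, clean_dish, discard_box, dish, mouth, sill, timer, well
bottle []
clean_dish []
timer [([271.2, 229.7], 0.87)]
side {'intrinsics': array([[397.22079879,   0.        , 321.99623312],
       [  0.        , 397.22079879, 206.11522022],
       [  0.        ,   0.        ,   1.        ]]), 'rvec': array([ 0.78552875, -2.47974847,  1.25396026]), 'tvec': array([482.93709409, 293.76307708, 832.53458282])}
dish [([286.7, 333.2], 0.87), ([352.6, 197.5], 0.67), ([386.0, 270.4], 0.67)]
discard_box [([325.8, 208.7], 0.84)]
mouth [([327.2, 186.2], 0.91)]
sill [([311.8, 275.6], 0.66), ([314.5, 181.5], 0.59)]
flap it knows: bottle, clean_dish, discard_box, dish, mouth, sill, timer, well
bottle [([311.3, 276.6], 0.58)]
clean_dish [([310.1, 274.4], 0.91)]
timer [([267.1, 241.7], 0.73)]
0.8
```

View pics/scene0.png

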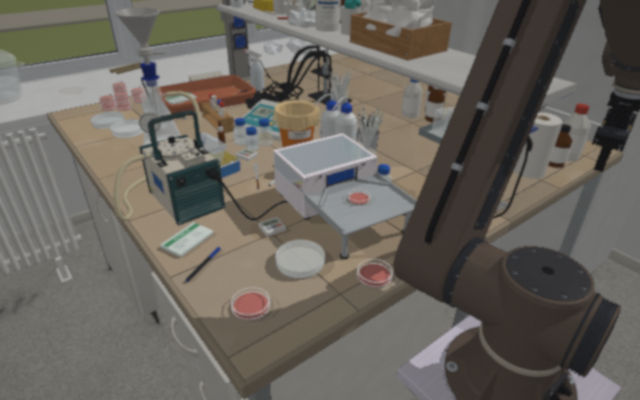

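View pics/side0.png

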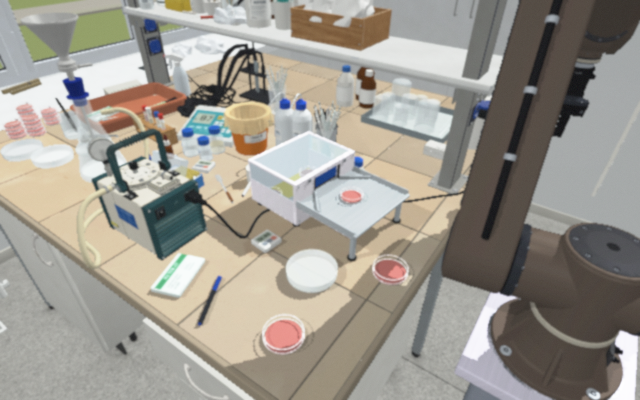

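The target is the small red dish on the shelf, at scene (357,199) and side (351,196). The look-alikes are the red dishes on the bench at scene (376,272) and (251,303), and at side (390,269) and (284,334), plus the pink stacks at the back. Next I'll check the choice in a crop and triangulate.

```bash
cat > h.py <<'E'
import numpy as np,cv2
from cell import env
def P(n):
    c=env.calibration(n);R=cv2.Rodrigues(c['rvec'])[0];return c['intrinsics'],R,np.array(c['tvec']).reshape(3)
def ray(n,px):
    K,R,t=P(n);d=R.T@np.linalg.inv(K)@np.array([*px,1.]);return -R.T@t,d/np.linalg.norm(d)
def atz(n,px,z):
    o,d=ray(n,px);return o+d*(z-o[2])/d[2]
def tri(pa):
    A=np.zeros((3,3));b=np.zeros(3);
    for n,px in pa:
        o,d=ray(n,px);M=np.eye(3)-np.outer(d,d);A+=M;b+=M@o
    return np.linalg.solve(A,b)
def proj(n,p):
    K,R,t=P(n);return cv2.projectPoints(np.float64(p).reshape(-1,3),R,t,K,None)[0].reshape(-1,2)
E
python3 - <<'E'
from h import *
np.set_printoptions(precision=1,suppress=True)
for nm,a,b in(('mouth',(339.2,187.4),(327.2,186.2)),('sill',(333.9,178.9),(314.5,181.5)),('box',(338.1,215.1),(325.8,208.7))):
    print(nm,tri([('scene',a),('side',b)]))
for n in('scene','side'):
    im=env.read_camera(n)[:,:,::-1]
    for m in env.trace('dish',n):
        ys,xs=np.nonzero(m['pixels']);print(n,m['conf'],m['pixel'],xs.min(),xs.max(),ys.min(),ys.max(),atz(n,m['pixel'],103))
    c=im[120:270,250:430] if n=='scene' else im[120:270,240:420]
    cv2.imwrite(f'pics/{n}c.png',cv2.resize(c,None,fx=4,fy=4,interpolation=cv2.INTER_CUBIC))
E
```

```text
mouth [637.1 -94.4  98. ]
sill [ 704.1 -128.1   76.9]
box [ 648.  -106.1   -2.3]
scene 0.85 [377.4, 276.2] 359 391 264 286 [292.8  85.6 103. ]
scene 0.77 [249.2, 308.0] 232 269 291 320 [381.3 354.7 103. ]
scene 0.53 [358.7, 196.4] 349 368 193 204 [558.8 -98.4 103. ]
side 0.76 [282.1, 331.7] 263 304 318 353 [433.2 354.5 103. ]
side 0.73 [387.5, 270.2] 372 407 259 285 [346.9 101.5 103. ]
side 0.55 [353.6, 197.8] 341 361 190 203 [545.9 -87.3 103. ]
```

View pics/scenec.png

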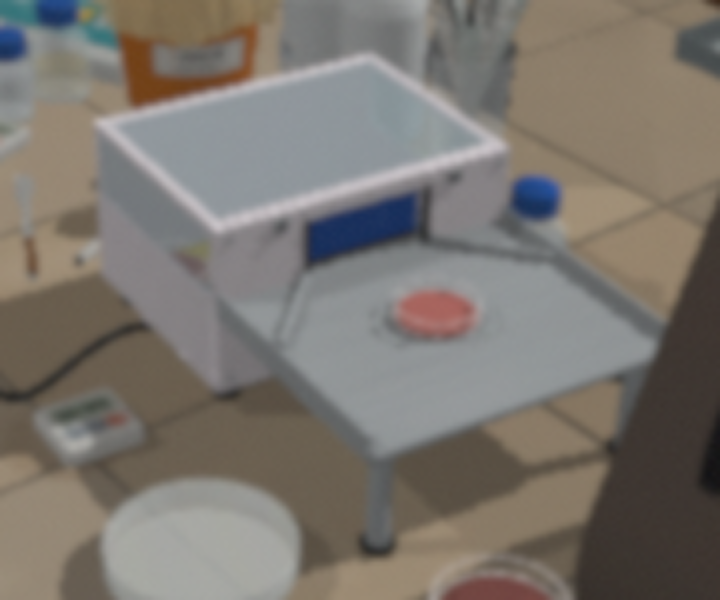

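View pics/sidec.png

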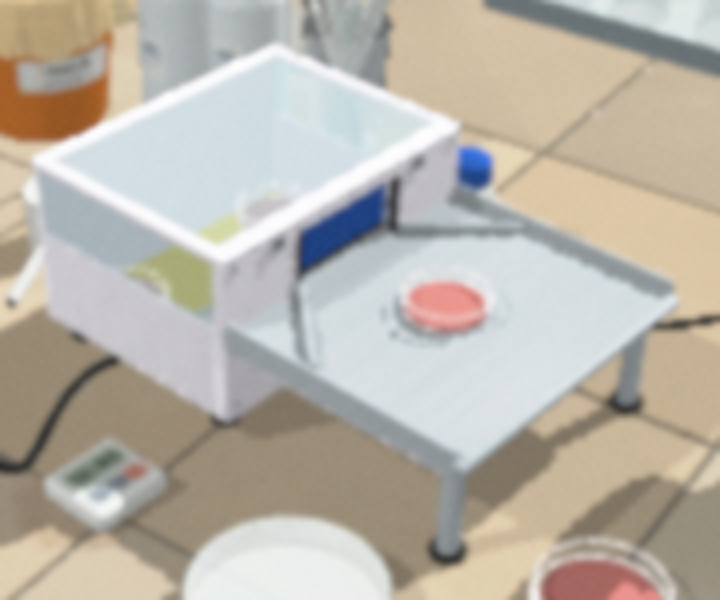

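The crop confirms the small red dish on the shelf, in scene and side alike. The bench dishes are larger. Now I'll fit the box pose.

```bash
cat > fit.py <<'E'
from h import *
from scipy.optimize import least_squares
np.set_printoptions(precision=1,suppress=True)
def up(p,o): return (np.array(p)+.5)/4-.5+np.array(o)
B=lambda w:[(-205,125,96),(-205,-125,96),(-5,w,156),(-5,-w,156),(185,w,156),(185,-w,156),(-5,50,96),(-5,-50,96)]
S={'scene':[up(p,(250,120)) for p in [(375,455),(660,345),(216,228),(505,148),(98,122),(370,55),(305,265),(425,238)]],
 'side':[up(p,(240,120)) for p in [(463,468),(675,300),(222,260),(460,125),(38,160),(278,47),(300,272),(390,232)]]}
def W(v,b):
    c,s=np.cos(v[2]),np.sin(v[2]);b=np.array(b,float);return np.stack([v[0]+c*b[:,0]-s*b[:,1],v[1]+s*b[:,0]+c*b[:,1],b[:,2]],1)
def res(v,ns=('scene','side')):
    return np.concatenate([(proj(n,W(v,B(v[3])))-S[n]).ravel() for n in ns])
if __name__=='__main__':
    for ns in(('scene','side'),('scene',),('side',)):
        r=least_squares(res,[640,-100,-.5,120],args=(ns,),loss='soft_l1');print(ns,r.x,r.x[2],np.abs(r.fun).max());print(res(r.x,ns).reshape(-1,2))
    v=least_squares(res,[640,-100,-.5,120],loss='soft_l1').x
    # dish center from crop ellipse (lid outline mid height)
    for n,p in(('scene',up((436,308),(250,120))),('side',up((447,303),(240,120)))):
        q=atz(n,p,104);d=q[:2]-v[:2];c,s=np.cos(v[2]),np.sin(v[2]);print(n,q,'box',c*d[0]+s*d[1],-s*d[0]+c*d[1])
E
python3 fit.py
```

```text
('scene', 'side') [ 652.3 -108.7   -0.1  122.9] -0.12908104044577318 4.302683311170881
[[-1.6 -0.2]
 [ 4.3 -0.2]
 [-0.   0.2]
 [ 0.5 -0.2]
 [-0.7 -0.8]
 [-0.4 -0.7]
 [ 0.2  2.8]
 [-0.9  0.9]
 [-0.8  0.1]
 [ 1.9 -1. ]
 [ 0.7 -0.6]
 [ 0.2 -0.2]
 [-0.6 -1.1]
 [-0.8 -0.5]
 [ 0.3  3.9]
 [ 0.9 -0.2]]
('scene',) [ 652.4 -109.5   -0.1  122.2] -0.12880392758177953 4.47305074692207
[[-1.4 -0.3]
 [ 4.5 -0.3]
 [ 0.4  0.1]
 [ 0.5 -0.3]
 [-0.4 -0.9]
 [-0.5 -0.7]
 [ 0.4  2.7]
 [-0.8  0.8]]
('side',) [ 652.2 -107.7   -0.1  124. ] -0.12781768470729188 4.054838217820986
[[-0.8  0.4]
 [ 1.8 -0.9]
 [ 0.3 -0.3]
 [ 0.2 -0.2]
 [-1.1 -0.7]
 [-0.8 -0.5]
 [ 0.1  4.1]
 [ 0.8  0. ]]
scene [556.9 -96.4 104. ] box -96.19108431916017 -0.017360700908945148
side [556.  -92.3 104. ] box -97.62391405094644 3.8992029858333535
```

Emit:
drive_tool --commands '[{"dx":15,"dy":26,"dz":18,"yaw":-1.2},{"dx":15,"dy":26,"dz":18,"yaw":-1.2},{"dx":15,"dy":26,"dz":18,"yaw":-1.2},{"dx":15,"dy":26,"dz":18,"yaw":-1.2},{"dx":15,"dy":26,"dz":18,"yaw":-1.2}]' --grip 0.22

```text
t: 1.42
eef_pos: [243.3, -470.7, 305.5]
tcp_rot: [3.142, -0.0, 0.166]
ft_force: [0.2, -0.5, 0.6]
opening: 0.707
```

Emit:
drive_tool --commands '[{"dx":15,"dy":26,"dz":18,"yaw":-1.2},{"dx":15,"dy":26,"dz":18,"yaw":-1.2},{"dx":15,"dy":26,"dz":18,"yaw":-1.2},{"dx":15,"dy":26,"dz":18,"yaw":-1.2},{"dx":15,"dy":26,"dz":18,"yaw":-1.2}]'

```text
t: 1.83
eef_pos: [318.2, -340.6, 395.7]
tcp_rot: [3.141, -0.0, 0.061]
ft_force: [1.5, 0.1, 0.0]
opening: 0.356
```

Emit:
drive_tool --commands '[{"dx":15,"dy":26,"dz":12,"yaw":-1.2},{"dx":15,"dy":26,"dz":12,"yaw":-1.2},{"dx":15,"dy":26,"dz":12,"yaw":-1.2},{"dx":15,"dy":26,"dz":12,"yaw":-1.2},{"dx":15,"dy":26,"dz":12,"yaw":-1.2}]'

```text
t: 2.25
eef_pos: [393.1, -210.6, 455.5]
tcp_rot: [3.141, -0.0, -0.044]
ft_force: [1.4, -0.0, -0.9]
opening: 0.221
```

Emit:
drive_tool --commands '[{"dx":16,"dy":27,"dz":0,"yaw":-1},{"dx":16,"dy":27,"dz":0,"yaw":-1},{"dx":16,"dy":27,"dz":0,"yaw":-1},{"dx":16,"dy":27,"dz":0,"yaw":-1},{"dx":16,"dy":27,"dz":0,"yaw":-1}]'

```text
t: 2.67
eef_pos: [473.2, -75.5, 454.9]
tcp_rot: [3.141, -0.0, -0.13]
ft_force: [0.9, -1.9, 0.0]
opening: 0.221
```

Run:
```python
from h import *
np.set_printoptions(precision=3,suppress=True)
s=env.state();print(s['joints'],s['tcp_rot'])
im=env.read_camera('wrist');cv2.imwrite('pics/w1.png',im[:,:,::-1])
print(env.calibration('wrist'))
im=env.read_camera('scene');cv2.imwrite('pics/s1.png',im[:,:,::-1])
```

```text
[-0.296  0.111  1.485 -0.     1.546  1.405] [ 3.141 -0.    -0.13 ]
{'intrinsics': array([[296.827,   0.   , 320.387],
       [  0.   , 296.827, 198.735],
       [  0.   ,   0.   ,   1.   ]]), 'rvec': array([-1.94 ,  2.21 ,  0.315]), 'tvec': array([ -8.326, 363.769, 755.754])}
```

View pics/w1.png

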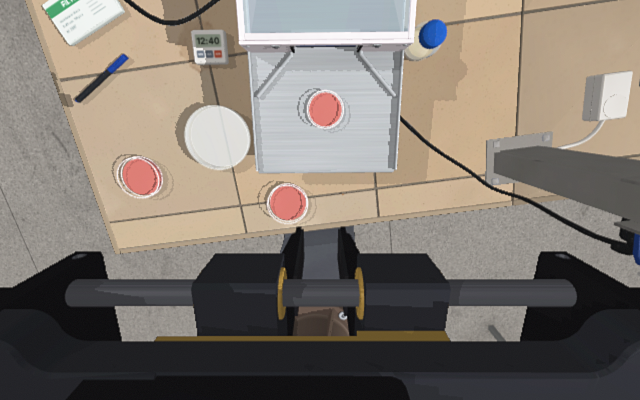

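View pics/s1.png

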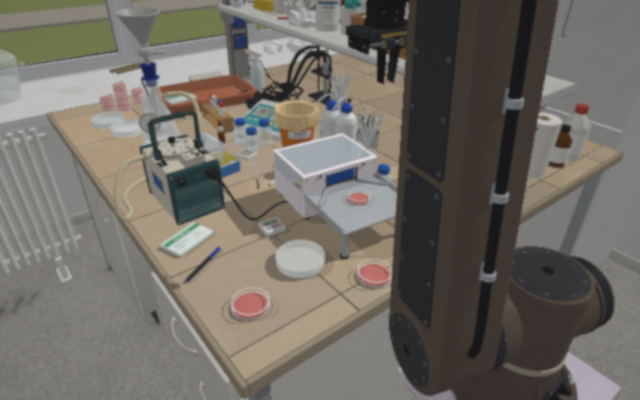

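The wrist view shows the dish at (325,109) on the shelf, the bench look-alikes at (288,203) and (140,177), and the bottle at right (430,38). The moves give only yaw, so I'll test in free space whether going to the arm's reach limit gives the needed lean.

Emit:
drive_tool --commands '[{"dz":40},{"dz":40},{"dz":40},{"dz":40},{"dz":40}]'

```text
invalid input
```

Emit:
drive_tool --commands '[{"dz":40},{"dz":40},{"dz":40},{"dz":40},{"dz":40}]'

```text
invalid input
```

Emit:
drive_tool --commands '[{"dx":0,"dy":0,"yaw":0,"dz":40},{"dx":0,"dy":0,"yaw":0,"dz":40},{"dx":0,"dy":0,"yaw":0,"dz":40},{"dx":0,"dy":0,"yaw":0,"dz":40},{"dx":0,"dy":0,"yaw":0,"dz":40}]'

```text
t: 3.18
eef_pos: [471.8, -77.3, 656.9]
tcp_rot: [3.141, -0.001, -0.13]
ft_force: [1.3, 0.1, 0.2]
opening: 0.222
```

Emit:
drive_tool --commands '[{"dx":0,"dy":0,"yaw":0,"dz":40},{"dx":0,"dy":0,"yaw":0,"dz":40},{"dx":0,"dy":0,"yaw":0,"dz":40}]'

```text
t: 3.43
eef_pos: [472.2, -77.4, 762.4]
tcp_rot: [3.141, -0.003, -0.13]
ft_force: [-0.3, 0.2, 1.8]
opening: 0.222
```

Emit:
drive_tool --commands '[{"dx":0,"dy":0,"yaw":0,"dz":40},{"dx":0,"dy":0,"yaw":0,"dz":40},{"dx":0,"dy":0,"yaw":0,"dz":40}]'

```text
t: 3.68
eef_pos: [459.8, -76.3, 809.7]
tcp_rot: [-3.141, -0.006, -0.13]
ft_force: [-19.0, 4.0, 13.7]
opening: 0.215
```

Run:
```python
from h import *
np.set_printoptions(precision=3,suppress=True)
s=env.state();print(s['joints'],s['tcp_rot'],s['eef_pos'])
```

```text
[-0.307  0.417  0.047  0.004  2.673  1.397] [-3.141 -0.006 -0.13 ] [459.808 -76.314 809.75 ]
```

Emit:
drive_tool --commands '[{"dx":0,"dy":0,"yaw":0,"dz":-20},{"dx":0,"dy":0,"yaw":0,"dz":-30},{"dx":0,"dy":0,"yaw":0,"dz":-40}]'

```text
t: 3.93
eef_pos: [461.8, -76.9, 756.2]
tcp_rot: [3.141, -0.015, -0.13]
ft_force: [1.5, -0.6, 1.2]
opening: 0.218
```

Run:
```python
from h import *
np.set_printoptions(precision=3,suppress=True)
s=env.state();print(s['joints'],s['tcp_rot'],s['eef_pos'],s['ft_force'])
```

```text
[-0.307  0.239  0.542  0.003  2.345  1.395] [ 3.141 -0.015 -0.13 ] [461.793 -76.941 756.228] [ 1.48  -0.583  1.187]
```

Run:
```python
from h import *
from scipy.optimize import least_squares
np.set_printoptions(precision=3,suppress=True)
print('cams',*[ray(n,(0,0))[0] for n in('scene','side')])
for nm,a,b in(('shelfL',(218,7),(125,10)),('shelfR',(548,97),(470,80)),('crateBL',(350,40),(291,33)),('crateBR',(402,55),(341,46))):
    p=tri([('scene',a),('side',b)]);print(nm,p,proj('scene',p),proj('side',p))
D=[(.111,1.485,-.296,473.2,-75.5,454.9),(.491,1.559,-1.405,167.8,-602,214.6),(.239,.542,-.307,461.8,-76.9,756.2),(.417,.047,-.307,459.8,-76.3,809.7)]
def f(v):
    o=[]
    for a,b,q,x,y,z in D:
        r=np.cos(q)*x+np.sin(q)*y
        o+=[v[2]+v[0]*np.sin(a)+v[1]*np.sin(a+b)-r,v[3]+v[0]*np.cos(a)+v[1]*np.cos(a+b)-z]
    return o
r=least_squares(f,[600,600,0,0]);print(r.x,np.array(r.fun))
for q,x,y in [(d[2],d[3],d[4]) for d in D]:print(-np.sin(q)*x+np.cos(q)*y)
```

```text
cams [-213.243  646.629  784.082] [126.993 686.788 724.454]
shelfL [1969.102 -426.679  349.792] [[217.987   6.916]] [[125.029  10.093]]
shelfR [  549.153 -1029.583   177.452] [[547.073 100.183]] [[470.53   77.048]]
crateBL [1074.824 -498.809  367.119] [[350.007  39.12 ]] [[291.092  33.917]]
crateBR [ 966.239 -667.112  308.054] [[402.01   54.884]] [[341.003  46.117]]
[562.958 409.874  21.596 -85.135] [ 19.056   9.129  29.303   7.734 -20.035  -3.283 -28.325 -13.58 ]
65.81421221681865
66.14624985651781
66.25158452774043
66.21913066858218
```

Run:
```python
from h import *
from scipy.optimize import least_squares
np.set_printoptions(precision=3,suppress=True)
D=[(.111,1.485,-.296,473.2,-75.5,454.9,0),(.491,1.559,-1.405,167.8,-602,214.6,0),(.239,.542,-.307,461.8,-76.9,756.2,.015),(.417,.047,-.307,459.8,-76.3,809.7,.006)]
def f(v):
    o=[]
    for a,b,q,x,y,z,t in D:
        r=np.cos(q)*x+np.sin(q)*y-t*300
        o+=[v[2]+v[0]*np.sin(a)+v[1]*np.sin(a+b)+v[4]*np.cos(a+b)-r,v[3]+v[0]*np.cos(a)+v[1]*np.cos(a+b)-v[4]*np.sin(a+b)-z]
    return o
r=least_squares(f,[600,600,0,0,0]);v=r.x;print(v,np.array(r.fun))
for j2 in(.5,.7,.9,1.1,1.3):
    a=j2+.06;print(j2,'stretched r,z',v[2]+v[0]*np.sin(j2)+v[1]*np.sin(a)+v[4]*np.cos(a),v[3]+v[0]*np.cos(j2)+v[1]*np.cos(a)-v[4]*np.sin(a),'j5',np.pi-j2-.06)
```

```text
[586.145 410.939   0.133 -74.674  42.867] [ 0.146 -0.246 -0.046  0.113 -0.314  0.284  0.215 -0.151]
0.5 stretched r,z 535.7502373332408 765.1158831695013 j5 2.581592653589793
0.7 stretched r,z 691.9141210587563 641.9652761257141 j5 2.381592653589793
0.9 stretched r,z 820.4988754756251 490.24450784713207 j5 2.181592653589793
1.1 stretched r,z 916.3782321979038 316.0022065824513 j5 1.981592653589793
1.3 stretched r,z 975.7297838378814 126.18486302971726 j5 1.781592653589793
```

Emit:
drive_tool --commands '[{"dx":30,"dy":-2,"dz":-26,"yaw":0},{"dx":30,"dy":-2,"dz":-26,"yaw":0},{"dx":30,"dy":-2,"dz":-26,"yaw":0},{"dx":30,"dy":-2,"dz":-26,"yaw":0},{"dx":30,"dy":-2,"dz":-26,"yaw":0}]'

```text
t: 4.35
eef_pos: [612.7, -87.0, 625.9]
tcp_rot: [3.141, -0.014, -0.13]
ft_force: [0.8, -0.1, 0.7]
opening: 0.222
```

Emit:
drive_tool --commands '[{"dx":30,"dy":-2,"dz":-26,"yaw":0},{"dx":30,"dy":-2,"dz":-26,"yaw":0},{"dx":30,"dy":-2,"dz":-26,"yaw":0},{"dx":30,"dy":-2,"dz":-26,"yaw":0},{"dx":20,"dy":-2,"dz":-26,"yaw":0}]'

```text
t: 4.77
eef_pos: [753.9, -97.3, 494.1]
tcp_rot: [3.141, -0.012, -0.13]
ft_force: [0.5, -0.6, 0.6]
opening: 0.223
```

Emit:
drive_tool --commands '[{"dx":10,"dy":0,"dz":0,"yaw":0},{"dx":8,"dy":0,"dz":0,"yaw":0},{"dx":6,"dy":0,"dz":0,"yaw":0},{"dx":4,"dy":0,"dz":0,"yaw":0}]'

```text
t: 5.1
eef_pos: [780.5, -97.2, 496.1]
tcp_rot: [3.141, -0.013, -0.13]
ft_force: [-0.8, -0.2, -0.6]
opening: 0.22
```

```bash
cat > st.py <<'E'
from h import *
np.set_printoptions(precision=4,suppress=True)
s=env.state();print(s['t'],s['joints'],s['tcp_rot'],s['eef_pos'],s['ft_force'])
E
python3 st.py
```

```text
5.1 [-0.208   0.7239  0.4184  0.0006  1.9868  1.493 ] [ 3.1411 -0.0125 -0.1299] [780.5147 -97.213  496.1117] [-0.8076 -0.1692 -0.6379]
```

Now push gently outward at the limit, in small steps.

Emit:
drive_tool --commands '[{"dx":12,"dy":-1,"dz":0,"yaw":0},{"dx":8,"dy":-1,"dz":0,"yaw":0},{"dx":6,"dy":0,"dz":0,"yaw":0},{"dx":6,"dy":0,"dz":0,"yaw":0},{"dx":6,"dy":0,"dz":0,"yaw":0}]'

```text
t: 5.52
eef_pos: [817.3, -98.9, 496.9]
tcp_rot: [3.141, -0.014, -0.13]
ft_force: [11.7, -1.0, 42.5]
opening: 0.225
```

```bash
python3 st.py
```

```text
5.5167 [-0.2008  0.8972  0.0471  0.0006  2.1834  1.5004] [ 3.1411 -0.0138 -0.13  ] [817.3193 -98.9471 496.9163] [11.7448 -1.0469 42.4888]
```

Emit:
drive_tool --commands '[{"dx":4,"dy":0,"dz":0,"yaw":0},{"dx":4,"dy":0,"dz":0,"yaw":0},{"dx":4,"dy":0,"dz":0,"yaw":0}]'

```text
t: 5.77
eef_pos: [822.7, -97.8, 492.8]
tcp_rot: [3.141, -0.022, -0.13]
ft_force: [0.1, -0.5, 0.5]
opening: 0.22
```

```bash
python3 st.py
```

```text
5.7667 [-0.1983  0.9022  0.0474  0.0011  2.1696  1.503 ] [ 3.141  -0.0225 -0.1299] [822.7018 -97.8455 492.825 ] [ 0.086  -0.5006  0.4757]
```

Emit:
drive_tool --commands '[{"dx":10,"dy":-1,"dz":7,"yaw":0},{"dx":14,"dy":-1,"dz":10,"yaw":0},{"dx":18,"dy":-2,"dz":12,"yaw":0}]'

```text
t: 6.02
eef_pos: [827.8, -97.1, 496.5]
tcp_rot: [3.141, -0.05, -0.13]
ft_force: [-0.4, 0.4, -0.1]
opening: 0.219
```

```bash
python3 st.py
```

```text
6.0167 [-0.1969  0.8979  0.0475  0.0038  2.1466  1.5056] [ 3.1414 -0.0496 -0.1296] [827.8153 -97.0908 496.5346] [-0.442   0.3621 -0.0599]
```

The lean grows and stays, and forces are calm. I'll continue with larger steps.

Emit:
drive_tool --commands '[{"dx":24,"dy":-3,"dz":16,"yaw":0},{"dx":30,"dy":-4,"dz":20,"yaw":0},{"dx":33,"dy":-4,"dz":23,"yaw":0},{"dx":33,"dy":-4,"dz":23,"yaw":0},{"dx":33,"dy":-4,"dz":23,"yaw":0}]'

```text
t: 6.43
eef_pos: [849.8, -100.7, 505.9]
tcp_rot: [-3.14, -0.149, -0.13]
ft_force: [-0.9, 0.7, 0.1]
opening: 0.219
```

```bash
python3 st.py
```

```text
6.4333 [-0.1987  0.8894  0.0483  0.0129  2.0549  1.5086] [-3.1404 -0.1494 -0.1298] [ 849.7692 -100.7464  505.9348] [-0.8748  0.729   0.1421]
```

Emit:
drive_tool --commands '[{"dx":34,"dy":-4,"dz":23,"yaw":0},{"dx":34,"dy":-4,"dz":23,"yaw":0},{"dx":34,"dy":-4,"dz":23,"yaw":0},{"dx":34,"dy":-4,"dz":23,"yaw":0},{"dx":34,"dy":-4,"dz":23,"yaw":0}]'

```text
t: 6.85
eef_pos: [877.1, -103.8, 516.9]
tcp_rot: [-3.139, -0.265, -0.13]
ft_force: [0.1, 0.7, 0.6]
opening: 0.221
```

Emit:
drive_tool --commands '[{"dx":34,"dy":-4,"dz":23,"yaw":0},{"dx":34,"dy":-4,"dz":23,"yaw":0},{"dx":34,"dy":-4,"dz":23,"yaw":0},{"dx":34,"dy":-4,"dz":23,"yaw":0},{"dx":34,"dy":-4,"dz":23,"yaw":0}]'

```text
t: 7.27
eef_pos: [906.3, -107.2, 529.1]
tcp_rot: [-3.137, -0.384, -0.13]
ft_force: [-1.1, -0.3, -0.3]
opening: 0.217
```

Emit:
drive_tool --commands '[{"dx":34,"dy":-4,"dz":23,"yaw":0},{"dx":34,"dy":-4,"dz":23,"yaw":0},{"dx":34,"dy":-4,"dz":23,"yaw":0},{"dx":34,"dy":-4,"dz":23,"yaw":0},{"dx":34,"dy":-4,"dz":23,"yaw":0}]'

```text
t: 7.68
eef_pos: [936.7, -110.7, 542.3]
tcp_rot: [-3.136, -0.506, -0.131]
ft_force: [-0.1, -1.4, 0.8]
opening: 0.222
```

```bash
python3 st.py
```

```text
7.6833 [-0.1987  0.8827  0.0484  0.039   1.7056  1.5168] [-3.1357 -0.5061 -0.131 ] [ 936.7144 -110.7174  542.3343] [-0.0855 -1.4047  0.7963]
```

```bash
cat > ik.py <<'E'
import numpy as np
L1,L2,r0,z0,e=586.145,410.939,.133,-74.674,42.867;T=273.
def ik(x,y,z,th,lat=66.2):
    r=np.sqrt(x*x+y*y-lat*lat)-r0-T*np.sin(th); zz=z-z0-T+T*np.cos(th)
    zz=z-z0-(T-T*np.cos(th))
    Le=np.hypot(L2,e);d=np.arctan2(e,L2);D=np.hypot(r,zz)
    b=np.arccos((D*D-L1**2-Le**2)/(2*L1*Le));j3=b-d
    j2=np.arctan2(r,zz)-np.arccos((L1**2+D*D-Le**2)/(2*L1*D))
    return j2,j3,np.pi-th-j2-j3
E
python3 - <<'E'
from ik import *
print(ik(936.7,-110.7,542.3,.506))
for th in(0,.3,.36,.42,.45,.5):
  print(th,[(bx,*np.round(ik(652.3+bx*.9917,-108.7-bx*.1287,103,th),2)) for bx in(-165,-155,-145,-120,-60,0,8)])
E
```

```text
(np.float64(0.8842343012976601), np.float64(0.04602629767292071), np.float64(1.7053320546192121))
0 [(-165, np.float64(0.47), np.float64(1.99), np.float64(0.69)), (-155, np.float64(0.48), np.float64(1.96), np.float64(0.7)), (-145, np.float64(0.49), np.float64(1.94), np.float64(0.71)), (-120, np.float64(0.52), np.float64(1.88), np.float64(0.74)), (-60, np.float64(0.59), np.float64(1.73), np.float64(0.83)), (0, np.float64(0.66), np.float64(1.57), np.float64(0.91)), (8, np.float64(0.67), np.float64(1.55), np.float64(0.92))]
0.3 [(-165, np.float64(0.41), np.float64(2.18), np.float64(0.25)), (-155, np.float64(0.42), np.float64(2.16), np.float64(0.26)), (-145, np.float64(0.43), np.float64(2.14), np.float64(0.28)), (-120, np.float64(0.45), np.float64(2.08), np.float64(0.31)), (-60, np.float64(0.52), np.float64(1.94), np.float64(0.39)), (0, np.float64(0.58), np.float64(1.79), np.float64(0.47)), (8, np.float64(0.59), np.float64(1.77), np.float64(0.48))]
0.36 [(-165, np.float64(0.4), np.float64(2.22), np.float64(0.16)), (-155, np.float64(0.41), np.float64(2.2), np.float64(0.17)), (-145, np.flo
[... 884 characters left out ...]
2.24), np.float64(0.03)), (-120, np.float64(0.45), np.float64(2.18), np.float64(0.07)), (-60, np.float64(0.5), np.float64(2.04), np.float64(0.15)), (0, np.float64(0.56), np.float64(1.89), np.float64(0.23)), (8, np.float64(0.57), np.float64(1.88), np.float64(0.25))]
0.5 [(-165, np.float64(0.41), np.float64(2.31), np.float64(-0.08)), (-155, np.float64(0.42), np.float64(2.29), np.float64(-0.07)), (-145, np.float64(0.43), np.float64(2.27), np.float64(-0.05)), (-120, np.float64(0.45), np.float64(2.21), np.float64(-0.02)), (-60, np.float64(0.5), np.float64(2.07), np.float64(0.07)), (0, np.float64(0.56), np.float64(1.93), np.float64(0.15)), (8, np.float64(0.57), np.float64(1.91), np.float64(0.16))]
```

Lean is 29° and holds. A quick model says the pull-back is feasible, with the wrist joint rolling over. I'll retreat over the shelf behind the dish, closing the fingers to a small gap.

Emit:
drive_tool --commands '[{"dx":-8,"dy":0,"dz":-5,"yaw":0},{"dx":-15,"dy":1,"dz":-10,"yaw":0},{"dx":-25,"dy":1,"dz":-15,"yaw":0},{"dx":-30,"dy":2,"dz":-18,"yaw":0},{"dx":-30,"dy":2,"dz":-18,"yaw":0}]' --grip 0.12

```text
t: 8.1
eef_pos: [842.9, -105.7, 485.0]
tcp_rot: [-3.136, -0.506, -0.131]
ft_force: [2.3, -1.2, -0.1]
opening: 0.121
```

Emit:
drive_tool --commands '[{"dx":-32,"dy":2,"dz":-16,"yaw":0},{"dx":-32,"dy":2,"dz":-16,"yaw":0},{"dx":-32,"dy":2,"dz":-16,"yaw":0},{"dx":-32,"dy":2,"dz":-16,"yaw":0},{"dx":-32,"dy":2,"dz":-16,"yaw":0}]'

```text
t: 8.52
eef_pos: [682.1, -95.6, 405.3]
tcp_rot: [-3.136, -0.506, -0.131]
ft_force: [1.2, -1.2, 1.0]
opening: 0.123
```

```bash
python3 st.py
```

```text
8.5167 [-0.2626  0.2716  1.4864  0.0895  0.8843  1.3986] [-3.136  -0.5055 -0.131 ] [682.0997 -95.6289 405.2768] [ 1.2141 -1.1909  1.037 ]
```

Emit:
drive_tool --commands '[{"dx":-22,"dy":1,"dz":-20,"yaw":0},{"dx":-22,"dy":1,"dz":-20,"yaw":0},{"dx":-22,"dy":1,"dz":-20,"yaw":0},{"dx":-20,"dy":1,"dz":-20,"yaw":0},{"dx":-20,"dy":1,"dz":-15,"yaw":0}]'

```text
t: 8.93
eef_pos: [576.5, -90.7, 309.5]
tcp_rot: [-3.136, -0.504, -0.131]
ft_force: [0.1, 0.5, 0.2]
opening: 0.122
```

```bash
cat > look.py <<'E'
from h import *
import sys
np.set_printoptions(precision=4,suppress=True)
s=env.state();print(s['t'],s['joints'],s['tcp_rot'],s['eef_pos'],s['ft_force'])
im=env.read_camera('wrist');cv2.imwrite('pics/%s.png'%sys.argv[1],im[:,:,::-1])
v=[652.3,-108.7,-.129]
from fit import W
print('front shelf corners,roof front corners,mouth',proj('wrist',W(v,[(-205,125,96),(-205,-125,96),(-5,123,156),(-5,-123,156),(-5,50,96),(-5,-50,96)])).round(0).tolist())
for m in env.trace('dish','wrist'):
    ys,xs=np.nonzero(m['pixels']);q=atz('wrist',m['pixel'],106);d=q[:2]-v[:2];c,ss=np.cos(v[2]),np.sin(v[2])
    print(round(m['conf'],2),m['pixel'],xs.min(),xs.max(),ys.min(),ys.max(),q,'box',c*d[0]+ss*d[1],-ss*d[0]+c*d[1])
E
python3 look.py w2
```

```text
8.9333 [-0.3129  0.175   1.8728  0.1643  0.6037  1.2754] [-3.136  -0.5043 -0.1311] [576.5025 -90.7149 309.543 ] [0.0729 0.4853 0.1835]
front shelf corners,roof front corners,mouth [[227.0, 357.0], [431.0, 358.0], [225.0, 188.0], [434.0, 188.0], [292.0, 199.0], [365.0, 199.0]]
0.97 [323.3, 268.0] 311 330 248 278 [558.9 -90.  106. ] box -95.01214341742649 6.529666518036507
```

View pics/w2.png

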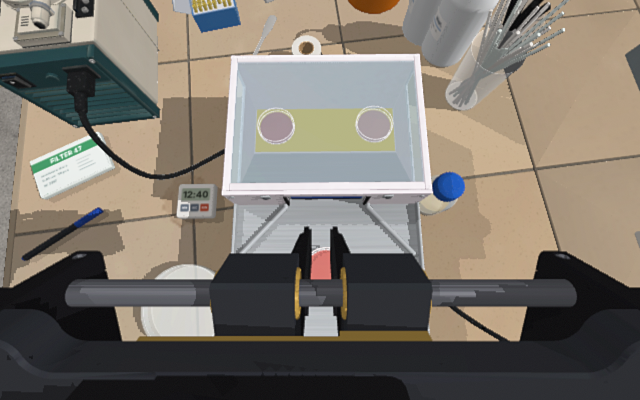

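Run:
```python
from h import *
im=cv2.imread('pics/w1.png');c=im[20:180,235:415];cv2.imwrite('pics/w1c.png',cv2.resize(c,None,fx=3.75,fy=3.75,interpolation=cv2.INTER_CUBIC))
```

```text
(no output)
```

View pics/w1c.png

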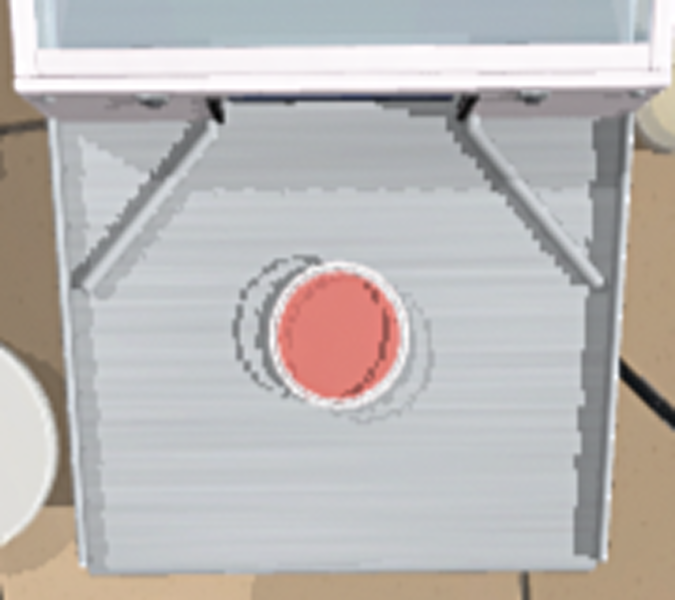

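Run:
```python
from h import *
from fit import W
from scipy.optimize import least_squares
np.set_printoptions(precision=2,suppress=True)
K=np.array([[296.827,0,320.387],[0,296.827,198.735],[0,0,1]]);R=cv2.Rodrigues(np.array([-1.94,2.21,.315]))[0];t=np.array([-8.326,363.769,755.754])
U=lambda p:(np.array(p)+.5)/3.75-.5+np.array([235,20])
b=[(-205,125,96),(-205,-125,96),(-5,123,156),(-5,-123,156),(-72,113,104),(-72,-113,104),(-10,56,104),(-10,-56,104)]
px=np.array([U(p) for p in[(85,570),(602,568),(15,82),(670,78),(85,283),(598,283),(213,123),(470,121)]])
pr=lambda p:cv2.projectPoints(np.float64(p).reshape(-1,3),R,t,K,None)[0].reshape(-1,2)
r=least_squares(lambda v:(pr(W(v,b))-px).ravel(),[652,-108,-.129],loss='soft_l1');v=r.x;print(v,v[2]);print(pr(W(v,b))-px)
d=R.T@np.linalg.inv(K)@np.array([*U((340,333)),1]);o=-R.T@t;q=o+d*(111-o[2])/d[2]
for vv in(v,[652.3,-108.7,-.129]):
  D=q[:2]-vv[:2];c,s=np.cos(vv[2]),np.sin(vv[2]);print('dish',q,'box',c*D[0]+s*D[1],-s*D[0]+c*D[1])
```

```text
[ 654.62 -102.79   -0.12] -0.12335276870939932
[[-0.59  0.45]
 [-0.1   0.1 ]
 [ 1.43  0.52]
 [-0.67  0.21]
 [ 0.31 -1.19]
 [-0.06 -2.19]
 [-0.75  0.17]
 [ 0.78  0.15]]
dish [559.56 -90.07 111.  ] box -95.90658681457636 0.9300709337335604
dish [559.56 -90.07 111.  ] box -94.36973535588317 6.548495338960205
```

Emit:
drive_tool --commands '[{"dx":-15,"dy":1.5,"dz":-15,"yaw":0},{"dx":-15,"dy":1.5,"dz":-15,"yaw":0},{"dx":-15,"dy":1.5,"dz":-15,"yaw":0},{"dx":-15,"dy":1.5,"dz":-15,"yaw":0},{"dx":-14.5,"dy":1.2,"dz":-15,"yaw":0}]'

```text
t: 9.45
eef_pos: [503.8, -83.9, 236.1]
tcp_rot: [-3.137, -0.506, -0.131]
ft_force: [0.4, -0.4, 0.5]
opening: 0.118
```

```bash
python3 st.py
```

```text
9.45 [-0.3554  0.1569  2.1305  0.3124  0.3761  1.0816] [-3.1367 -0.5065 -0.1307] [503.8272 -83.9471 236.1003] [ 0.3557 -0.4277  0.4948]
```

Emit:
drive_tool --commands '[{"dx":-0.4,"dy":0,"dz":-12,"yaw":0},{"dx":-0.4,"dy":0,"dz":-12,"yaw":0},{"dx":-0.4,"dy":0.2,"dz":-12,"yaw":0},{"dx":-0.4,"dy":0.2,"dz":-12,"yaw":0},{"dx":-0.2,"dy":0.2,"dz":-12,"yaw":0}]'

```text
t: 9.87
eef_pos: [502.9, -83.6, 176.0]
tcp_rot: [-3.137, -0.506, -0.131]
ft_force: [-0.3, -0.7, -0.5]
opening: 0.123
```

Emit:
drive_tool --commands '[{"dx":0,"dy":0,"dz":-10,"yaw":0},{"dx":0,"dy":0,"dz":-10,"yaw":0},{"dx":0,"dy":0,"dz":-10,"yaw":0},{"dx":0,"dy":0,"dz":-10,"yaw":0},{"dx":0,"dy":0,"dz":-8,"yaw":0}]'

```text
t: 10.28
eef_pos: [503.1, -83.4, 130.4]
tcp_rot: [-3.136, -0.506, -0.131]
ft_force: [0.0, -0.8, 0.7]
opening: 0.122
```

```bash
python3 st.py
python3 - <<'E'
from h import *
for n in('scene','side'):cv2.imwrite(f'pics/{n}2.png',env.read_camera(n)[:,:,::-1])
a=cv2.imread('pics/scene2.png')[140:260,260:440];b=cv2.imread('pics/side2.png')[140:260,250:430]
cv2.imwrite('pics/c2.png',cv2.resize(np.hstack([a,b]),None,fx=2.2,fy=2.2,interpolation=cv2.INTER_CUBIC))
E
```

```text
10.2833 [-0.3551  0.3583  2.2632  1.348   0.1166  0.0271] [-3.1359 -0.5061 -0.1307] [503.1422 -83.4189 130.3881] [ 0.0166 -0.8353  0.6565]
```

View pics/c2.png

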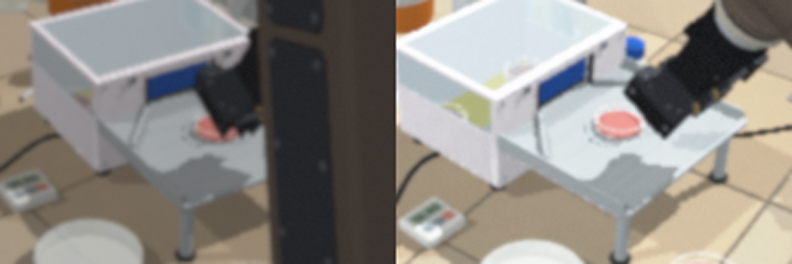

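The fingers are behind the dish over the shelf, with the dish still in place. Descending to just above the shelf.

Emit:
drive_tool --commands '[{"dx":-0.3,"dy":0,"dz":-8,"yaw":0},{"dx":-0.3,"dy":0,"dz":-7,"yaw":0},{"dx":-0.3,"dy":0,"dz":-6,"yaw":0},{"dx":0,"dy":0,"dz":-4,"yaw":0},{"dx":0,"dy":0,"dz":-2,"yaw":0}]'

```text
t: 10.8
eef_pos: [502.1, -82.8, 105.9]
tcp_rot: [-3.134, -0.506, -0.131]
ft_force: [0.4, -0.6, -0.1]
opening: 0.118
```

```bash
python3 st.py
python3 - <<'E'
from h import *
cv2.imwrite(f'pics/side3.png',env.read_camera('side')[:,:,::-1]);
b=cv2.imread('pics/side3.png')[140:260,270:430]
cv2.imwrite('pics/c3.png',cv2.resize(b,None,fx=5,fy=5,interpolation=cv2.INTER_CUBIC))
E
```

```text
10.8 [-0.356   0.4135  2.2891  2.01    0.1281 -0.6403] [-3.1339 -0.506  -0.1309] [502.0634 -82.8494 105.8953] [ 0.3605 -0.6232 -0.0979]
```

View pics/c3.png

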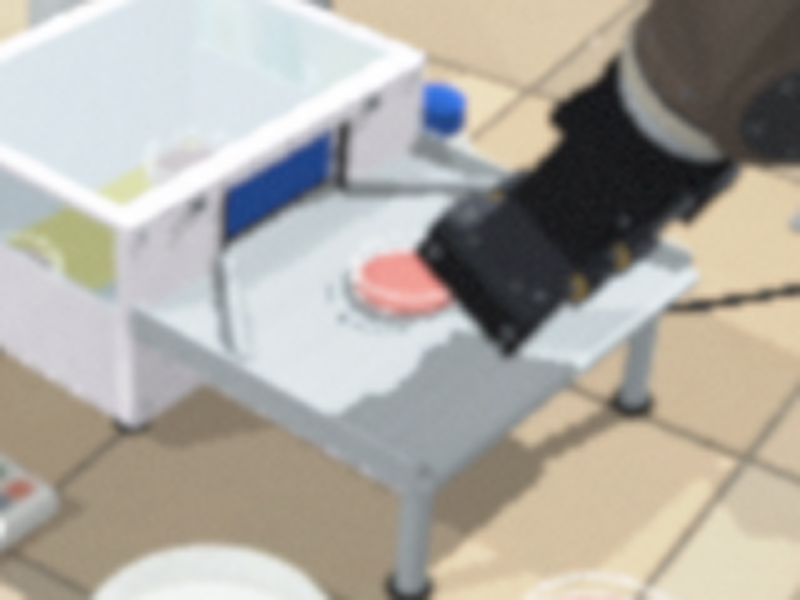

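Emit:
drive_tool --commands '[{"dx":2,"dy":-0.5,"dz":-1.5,"yaw":0},{"dx":3,"dy":-0.6,"dz":-1,"yaw":0},{"dx":4,"dy":-0.6,"dz":0,"yaw":0},{"dx":4,"dy":-0.5,"dz":0,"yaw":0},{"dx":4,"dy":-0.5,"dz":0,"yaw":0}]'

```text
t: 11.27
eef_pos: [518.9, -85.6, 103.4]
tcp_rot: [-3.134, -0.505, -0.131]
ft_force: [-0.1, 0.3, 0.1]
opening: 0.12
```

Emit:
drive_tool --commands '[{"dx":4,"dy":-0.5,"dz":0,"yaw":0},{"dx":4,"dy":-0.5,"dz":0,"yaw":0},{"dx":4,"dy":-0.5,"dz":0,"yaw":0},{"dx":4,"dy":-0.5,"dz":0,"yaw":0},{"dx":4,"dy":-0.5,"dz":0,"yaw":0}]'

```text
t: 11.68
eef_pos: [538.9, -88.0, 103.5]
tcp_rot: [-3.134, -0.505, -0.131]
ft_force: [0.1, -0.3, 0.5]
opening: 0.118
```

```bash
python3 look.py w3
python3 - <<'E'
from h import *
a=env.read_camera('scene')[:,:,::-1][140:260,260:420];b=env.read_camera('side')[:,:,::-1][140:260,270:430]
cv2.imwrite('pics/c4.png',cv2.resize(np.hstack([a,b]),None,fx=2.5,fy=2.5,interpolation=cv2.INTER_CUBIC))
E
```

```text
11.6833 [-0.3362  0.4506  2.2054  1.6616  0.1065 -0.2719] [-3.1344 -0.5055 -0.1307] [538.8519 -88.0385 103.4586] [ 0.0679 -0.3472  0.5439]
front shelf corners,roof front corners,mouth [[117.0, 402.0], [548.0, 404.0], [103.0, 31.0], [565.0, 30.0], [261.0, 94.0], [398.0, 94.0]]
0.63 [324.3, 187.1] 274 372 133 229 [575.1 -94.4 106. ] box -78.40771492194239 4.294841346810356
```

View pics/w3.png

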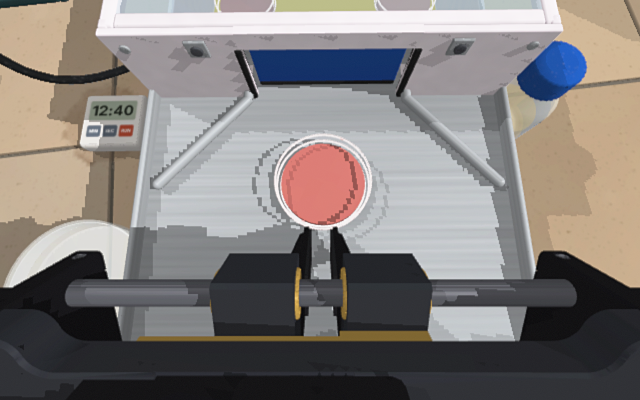

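View pics/c4.png

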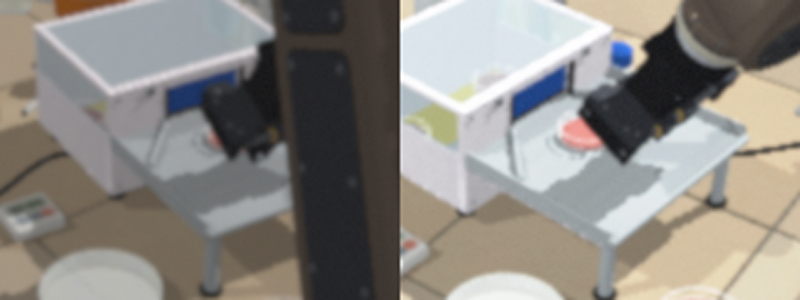

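The wrist view shows the fingers centred behind the dish at (322,182), with the dish heading for the opening (258–403, row 93). I'll push on along the shelf.

Emit:
drive_tool --commands '[{"dx":5,"dy":-0.8,"dz":0,"yaw":0},{"dx":5,"dy":-0.8,"dz":0,"yaw":0},{"dx":5,"dy":-0.8,"dz":0,"yaw":0},{"dx":5,"dy":-0.8,"dz":0,"yaw":0},{"dx":5,"dy":-0.8,"dz":0,"yaw":0}]'

```text
t: 12.3
eef_pos: [563.1, -91.9, 103.1]
tcp_rot: [-3.134, -0.504, -0.131]
ft_force: [0.9, -0.2, 0.1]
opening: 0.122
```

Emit:
drive_tool --commands '[{"dx":5,"dy":-0.8,"dz":0,"yaw":0},{"dx":5,"dy":-0.8,"dz":0,"yaw":0},{"dx":5,"dy":-0.8,"dz":0,"yaw":0},{"dx":5,"dy":-0.8,"dz":0,"yaw":0},{"dx":5,"dy":-0.8,"dz":0,"yaw":0}]'

```text
t: 12.72
eef_pos: [588.1, -95.9, 103.1]
tcp_rot: [-3.134, -0.504, -0.131]
ft_force: [-0.5, -0.0, -0.3]
opening: 0.118
```

```bash
python3 look.py w4
```

```text
12.7167 [-0.317   0.4961  2.0887  1.0105  0.1144  0.3998] [-3.1342 -0.5043 -0.1309] [588.0586 -95.8793 103.0527] [-0.4909 -0.0045 -0.2911]
front shelf corners,roof front corners,mouth [[100.0, 506.0], [561.0, 509.0], [83.0, 116.0], [581.0, 116.0], [256.0, 159.0], [401.0, 159.0]]
0.86 [321.9, 189.5] 272 369 134 229 [ 623.  -100.5  106. ] box -30.118759801287947 4.356231794394049
```

View pics/w4.png

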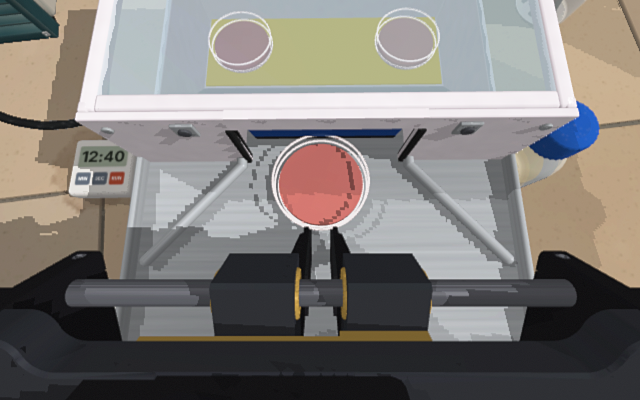

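Emit:
drive_tool --commands '[{"dx":5,"dy":-0.8,"dz":0,"yaw":0},{"dx":5,"dy":-0.8,"dz":0,"yaw":0},{"dx":5,"dy":-0.8,"dz":0,"yaw":0},{"dx":5,"dy":-0.8,"dz":0,"yaw":0},{"dx":5,"dy":-0.8,"dz":0,"yaw":0}]'

```text
t: 13.23
eef_pos: [612.7, -99.8, 103.0]
tcp_rot: [-3.134, -0.504, -0.131]
ft_force: [-0.5, 0.2, -0.3]
opening: 0.118
```

Emit:
drive_tool --commands '[{"dx":5,"dy":-0.8,"dz":0,"yaw":0},{"dx":5,"dy":-0.8,"dz":0,"yaw":0},{"dx":5,"dy":-0.8,"dz":0,"yaw":0},{"dx":5,"dy":-0.8,"dz":0,"yaw":0},{"dx":4,"dy":-0.6,"dz":0,"yaw":0}]'

```text
t: 13.65
eef_pos: [636.9, -103.6, 103.0]
tcp_rot: [-3.134, -0.504, -0.131]
ft_force: [-0.2, 0.5, -0.8]
opening: 0.12
```

```bash
python3 look.py w5
```

```text
13.65 [-0.3016  0.5433  1.9707  0.6042  0.1584  0.8225] [-3.134  -0.5042 -0.1309] [ 636.8512 -103.6048  102.965 ] [-0.1768  0.4549 -0.8285]
front shelf corners,roof front corners,mouth [[82.0, 622.0], [576.0, 627.0], [61.0, 214.0], [599.0, 214.0], [250.0, 230.0], [403.0, 230.0]]
0.58 [320.0, 226.4] 296 346 221 229 [ 648.2 -104.   106. ] box -4.638836090994442 4.181334699310287
```

View pics/w5.png

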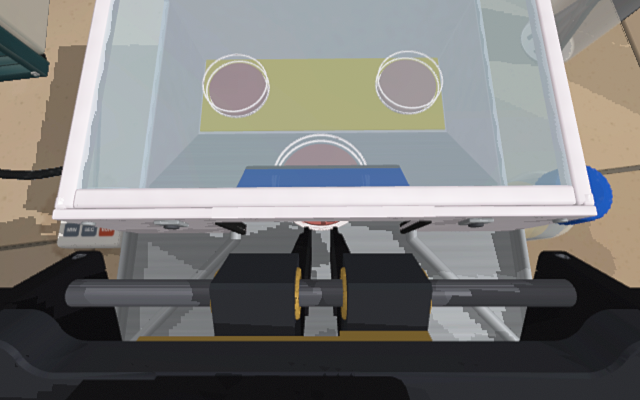

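The flap is lifted by the dish and forces are about zero. Now the last millimetres, slower.

Emit:
drive_tool --commands '[{"dx":3,"dy":-0.4,"dz":0,"yaw":0},{"dx":3,"dy":-0.4,"dz":0,"yaw":0},{"dx":2.5,"dy":-0.3,"dz":0,"yaw":0},{"dx":2.5,"dy":-0.3,"dz":0,"yaw":0},{"dx":2,"dy":-0.3,"dz":0,"yaw":0}]'

```text
t: 14.17
eef_pos: [650.2, -105.4, 103.0]
tcp_rot: [-3.134, -0.505, -0.131]
ft_force: [-0.0, 0.2, -0.3]
opening: 0.122
```

```bash
python3 look.py w6
```

```text
14.1667 [-0.2972  0.5566  1.9381  0.5323  0.1729  0.899 ] [-3.1343 -0.5045 -0.1308] [ 650.2272 -105.4125  102.9998] [-0.0066  0.2141 -0.2537]
front shelf corners,roof front corners,mouth [[77.0, 656.0], [581.0, 661.0], [55.0, 243.0], [605.0, 243.0], [249.0, 250.0], [404.0, 250.0]]
```

View pics/w6.png

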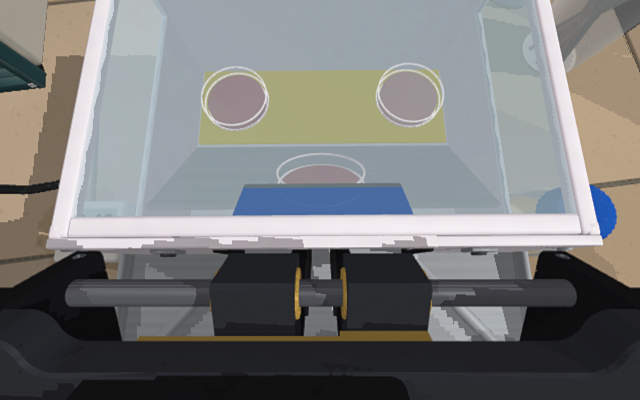

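Emit:
drive_tool --commands '[{"dx":1.5,"dy":-0.2,"dz":0,"yaw":0},{"dx":1,"dy":-0.1,"dz":0,"yaw":0},{"dx":0,"dy":0,"dz":0,"yaw":0},{"dx":0,"dy":0,"dz":0,"yaw":0}]'

```text
t: 14.6
eef_pos: [652.4, -105.7, 103.0]
tcp_rot: [-3.134, -0.504, -0.131]
ft_force: [-0.0, -0.8, -0.3]
opening: 0.117
```

```bash
python3 look.py w7
```

```text
14.6 [-0.2964  0.5589  1.9326  0.5211  0.1755  0.911 ] [-3.1342 -0.5044 -0.1308] [ 652.4496 -105.6638  102.9655] [-0.0356 -0.8053 -0.2668]
front shelf corners,roof front corners,mouth [[76.0, 661.0], [582.0, 666.0], [54.0, 247.0], [606.0, 248.0], [249.0, 253.0], [404.0, 253.0]]
```

View pics/w7.png

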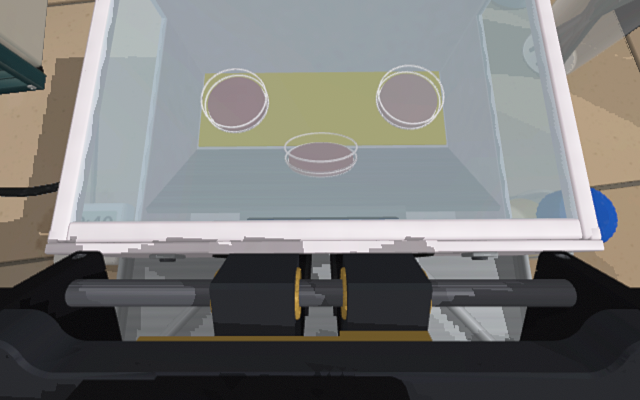

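The dish went over the sill and is at the foot of the chute, at (321,155). Drawing the fingers back along the same line.

Emit:
drive_tool --commands '[{"dx":-3,"dy":0.4,"dz":0,"yaw":0},{"dx":-5,"dy":0.7,"dz":0,"yaw":0},{"dx":-6,"dy":0.8,"dz":0,"yaw":0},{"dx":-6,"dy":0.8,"dz":0,"yaw":0},{"dx":-7,"dy":0.9,"dz":0,"yaw":0}]'

```text
t: 15.12
eef_pos: [625.0, -102.0, 103.0]
tcp_rot: [-3.134, -0.504, -0.131]
ft_force: [-0.4, 0.6, 0.1]
opening: 0.118
```

Emit:
drive_tool --commands '[{"dx":-7,"dy":0.9,"dz":0,"yaw":0},{"dx":-7,"dy":0.9,"dz":0,"yaw":0},{"dx":-7,"dy":0.9,"dz":1,"yaw":0},{"dx":-7,"dy":0.9,"dz":2,"yaw":0},{"dx":-7,"dy":0.9,"dz":3,"yaw":0}]'

```text
t: 15.53
eef_pos: [589.7, -97.5, 108.9]
tcp_rot: [-3.134, -0.504, -0.131]
ft_force: [1.2, 0.5, 0.1]
opening: 0.122
```

Emit:
drive_tool --commands '[{"dx":-6,"dy":0.8,"dz":6,"yaw":0},{"dx":-5,"dy":0.6,"dz":10,"yaw":0},{"dx":-4,"dy":0.5,"dz":14,"yaw":0},{"dx":0,"dy":0,"dz":18,"yaw":0},{"dx":0,"dy":0,"dz":20,"yaw":0}]'

```text
t: 15.95
eef_pos: [574.6, -95.8, 177.3]
tcp_rot: [-3.135, -0.503, -0.131]
ft_force: [0.6, 0.3, 0.5]
opening: 0.12
```

Emit:
drive_tool --commands '[{"dx":-2,"dy":0,"dz":20,"yaw":0},{"dx":-2,"dy":0,"dz":20,"yaw":0},{"dx":-2,"dy":0,"dz":20,"yaw":0},{"dx":-2,"dy":0,"dz":15,"yaw":0},{"dx":0,"dy":0,"dz":5,"yaw":0}]'

```text
t: 16.37
eef_pos: [567.5, -95.7, 259.6]
tcp_rot: [-3.135, -0.508, -0.13]
ft_force: [1.2, -0.2, 0.3]
opening: 0.121
```

```bash
python3 look.py w8;python3 - <<'E'
from h import *
a=env.read_camera('scene')[:,:,::-1][120:280,240:440];b=env.read_camera('side')[:,:,::-1][120:280,240:440]
cv2.imwrite('pics/c8.png',cv2.resize(np.hstack([a,b]),None,fx=2,fy=2,interpolation=cv2.INTER_CUBIC))
print([(n,x['pixel'],round(x['conf'],2)) for n in('scene','side') for q in('timer','bottle','clean_dish','dish') for x in env.place_of(q,n)])
E
```

```text
16.3667 [-0.3312  0.2195  1.9663  0.2308  0.4685  1.1879] [-3.1351 -0.5078 -0.1304] [567.4861 -95.7499 259.5573] [ 1.1548 -0.1884  0.26  ]
front shelf corners,roof front corners,mouth [[207.0, 368.0], [441.0, 369.0], [204.0, 173.0], [444.0, 173.0], [283.0, 188.0], [365.0, 188.0]]
[('scene', [269.8, 228.9], 0.58), ('scene', [298.8, 264.2], 0.7), ('scene', [300.4, 261.2], 0.68), ('scene', [377.3, 273.3], 0.79), ('scene', [250.1, 308.1], 0.65), ('side', [265.8, 243.8], 0.85), ('side', [311.4, 274.5], 0.93), ('side', [325.0, 180.8], 0.52), ('side', [284.6, 335.5], 0.84), ('side', [386.5, 272.2], 0.66)]
```

View pics/w8.png

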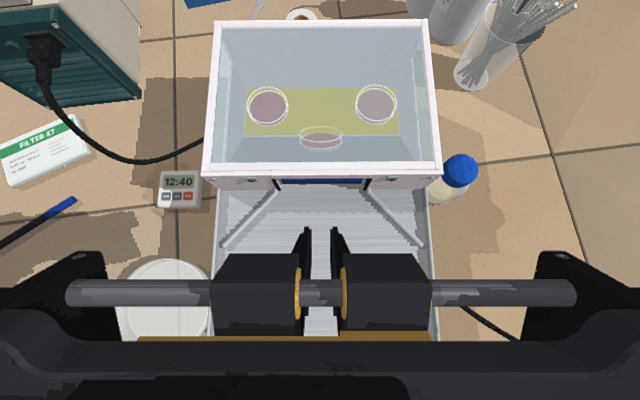

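View pics/c8.png

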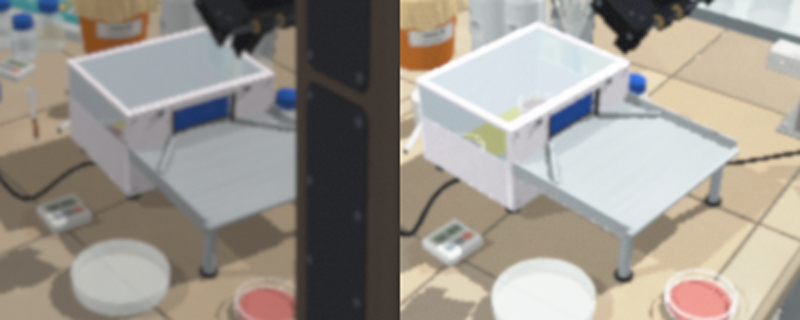

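```bash
python3 - <<'E'
from h import *
im=env.read_camera('wrist')[:,:,::-1]
cv2.imwrite('pics/w9.png',cv2.resize(im[10:200,200:450],None,fx=3,fy=3,interpolation=cv2.INTER_CUBIC))
from fit import W
v=[653,-106.5,-.127]
for z,xs in((26,(75,90,105,120)),(45,(60,75,90))):
  for x in xs:print(x,z,proj('wrist',W(v,[(x,5,z)])).round(0))
print(proj('wrist',W(v,[(120,0,26)])), [(x['pixel'],x['conf']) for x in env.place_of('well','wrist')+env.place_of('sill','wrist')])
E
python3 st.py
```

```text
75 26 [[319. 147.]]
90 26 [[319. 138.]]
105 26 [[319. 129.]]
120 26 [[319. 119.]]
60 45 [[318. 152.]]
75 45 [[318. 142.]]
90 45 [[318. 132.]]
[[321.8 119.5]] []
17.1167 [-0.3311  0.2235  1.9677  0.2317  0.4667  1.1871] [-3.1342 -0.5043 -0.1308] [567.4665 -95.6677 256.8903] [-0.6294 -0.1975 -0.2886]
```

View pics/w9.png

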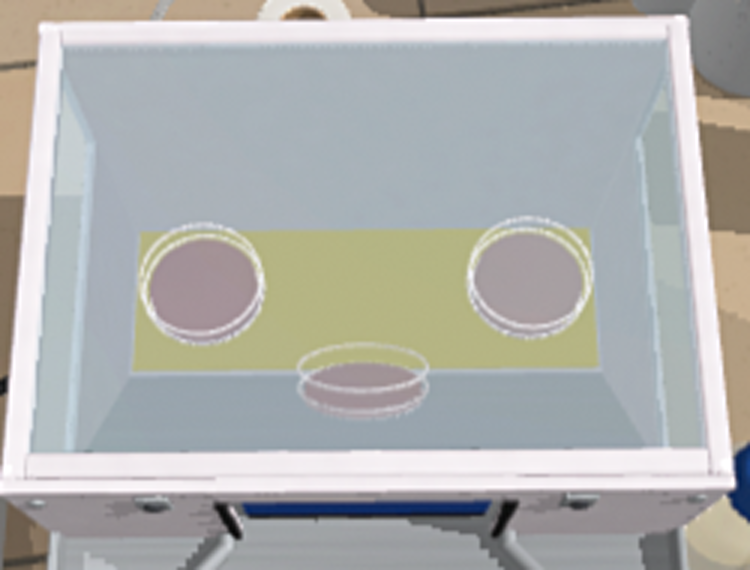

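```bash
python3 -c "
from cell import env
print(env.state()['t'],env.job_done())"
```

```text
the job is handed in; nothing more can be done
17.1167 None
```

The contaminated dish is in the box, the flap is shut, and I handed the job in at t = 17.1 s of the 51 s allowed.

**What I did:** The moves only offered yaw, so I got the 29° lean by pressing gently outward at the arm's reach limit in free space. With the fingertips nearly closed, I slid the red shelf dish flat under the flap and past the sill. I then drew the fingers back out along the same line and raised the gripper clear.

**Last checks:**
- **Flap and shelf:** the flap hangs shut and the shelf is empty.
- **Other things:** the timer, bottle, clean dish and both bench look-alikes are where they were.
- **Forces:** contact forces during the push stayed around 1 N.

**Doubts:**
- **Dish position:** the dish rests at the foot of the chute, inside the box but still leaning on the chute rather than flat on the well floor. It did not move between t = 14.6 s and hand-in.
- **Joint 3:** while I was setting the lean, it read about 0.047 rad against its stated lower limit of 0.05.
- **Wrist force:** there was a short 43 N peak in free air when the arm reached its stretch limit. Nothing was touched.
- **Box position:** my camera estimates of the box position disagreed by about 6 mm sideways, which was within the margin of the opening.

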